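# Wedge a tool holder up to the height gauge

## Task

The black tool holder on the checking stand sits nose-down on its two front rests. Pick up the aluminium wedge, slide its thin end centrally under the holder's front edge along the plate, and ease it in until the stop screw in the holder's top has come up to the gauge pin above it and bears on it snugly but lightly (about 5 N), without straining or shifting the gauge. Leave the wedge there holding the holder up, touch neither the holder nor the gauge with the robot, and leave the other things alone.

Things in the scene. Friction and masses are not known exactly. Their poses are not given: they have to be found in the camera images.
- stand: steel stand, fixed. Origin on the bench below the holder's front lower edge; +x = the way the wedge is pushed. Plate 8 mm thick, x -180 to 110, y -100 to 100 mm; x < 0 is clear runway. Two front rests at x 12, y +-31 mm, 48 mm free between them. The holder pivots on a rear bar at x 80, 20 mm over the plate; a back stop at x 91 takes the push; gauge column 147 mm high at x 14, y 82 mm.
- holder: loose black tool holder block 90 (x) x 80 (y) x 40 mm (z), boss on top (78 mm tall in all), 0.5 to 0.9 kg. Origin centre of its underside, front = -x. Starts nose-down by 0.146 rad; level with its front lower edge 20 mm over the plate. A tight steel stop screw, head 16 mm across, stands 1 to 5.5 mm out of its top 14 mm behind the front edge: how far differs each time and is not measured.
- holder_edge (a point): middle of the holder's front lower edge; at the start 16 mm above the bench (8 mm over the plate). The wedge's slope rubs on this edge.
- wedge: loose aluminium wedge 140 (x) x 36 mm (y), 0.24 kg; origin centre of its underside, thin end at +x. Thin end 3 mm thick, rising 1 in 4 for 90 mm to 25.5 mm, then a flat neck of 20 mm, then an upright grip block 30 long x 36 wide x 40 mm high. Metal on metal is slippery (friction about 0.35), but the wedge locks itself and stays when let go.
- wedge_tip (a point): middle of the wedge's thin end, at the underside (x = +70 mm of the wedge)
- wedge_grip (a point): middle of the wedge's grip block, 20 mm above its underside (x = -55 mm of the wedge); grip across the 36 mm width
- gauge (a joint): height set on the gauge (m), 0 to 0.003, different each time. A gentle touch does not move it, 60 N would. The screw in the holder meets the pin when the front lower edge is between 13 and 22 mm over the plate; till then the push on the wedge is steady (4 to 12 N), from there it climbs about 2 N per mm of travel; 6 to 7 N of rise means about 4 to 5 N on the pin.
- gauge_pin (a point): the height mark: round lower tip (8 mm across) of the gauge's pin, 67.5 mm + the gauge's value above the bench, over the stop screw in the holder's top, 14 mm behind its front edge. The gauge's arm, 12 mm square, runs from the pin to the column, 18 to 30 mm above the tip.
- parallel: bystander: plain rectangular aluminium bar 130 x 36 x 24 mm with no slope, lying in the place opposite the wedge; origin centre of its underside
- collet: bystander: steel collet, cone 33 mm across, 44 mm tall; origin under its centre
- collet2: bystander: smaller dark collet 26 mm across, 38 mm tall; origin under its centre
- nut: bystander: dark steel ring nut 50 mm across, 18 mm tall; origin under its centre
- spanner: bystander: open-ended wrench 160 mm long lying flat; origin under its middle
- bolt: bystander: dark cap screw 110 mm long, 14 mm head, lying; origin under its middle
- block2: bystander: spare black tool block 75 x 70 x 50 mm with a round boss, 80 mm tall in all; origin centre of its underside
There are look-alikes about, which are no part of the job. What is shaped like the wedge but purple or red is not meant.

How it is judged:
By the outcome, as a careful person would: the job done as asked, in the order asked, and still so for the second after the job is handed in, with the robot touching nothing.
It also fails if it takes over 72 s, if anything falls off the work surface, if the arm or the gripper's body presses on something with over 40 N, if the wrist force passes 120 N, or if a joint passes its speed limit or range.

## Robot

A 6-joint arm with a two-finger parallel gripper is mounted at the origin on the work surface. World frame = base frame: x ahead of the robot, y to its left, z up, the work surface at z = 0. Lengths are in m, angles in rad, forces in N, time in s.
With the tool pointing down it reaches from about 0.325 to 0.9 m from the base axis. Payload 3.5 kg.
Tool frame: the origin (TCP) lies at the very end of the fingers, on their centre line; the grasp point (between the pads) lies 19 mm behind it (arm.pinch_z is the distance from the TCP to the grasp point, in m); x points along the fingers, y is the direction in which the jaws open and shut, and the axes are right-handed (so a half turn about x gives the same grasp; the last joint's range is limited). The gripper opens to 85 mm and grips with 20 to 120 N. Pads are 22 mm wide; open, the fingers measure 114 mm over their backs; the gripper's body (76 mm by 85 mm) begins 54 mm behind the grasp point. The pads swing forward as they close: fully open they stand 13 mm farther back than shut.
Start: joints at [1.155, 0.276, -0.026, 1.268, 0, 1.467], TCP at [0.192, 0.595, 0.211] pointing down, gripper open.
Joint ranges: [-3.12, 3.12], [-0.85, 1.88], [-1.08, 1.24], [-1.95, 2.15], [-1.57, 1.53], [-3.14, 3.14]. Speed limits (rad/s): [2.57, 2.57, 3.14, 3.14, 3.14, 3.14].

## Interface

Orientations are given as a unit quaternion [x, y, z, w].
In Python, from station import arm gives the robot as it stands.
- The arm moves only by the shell command python3 -m jog 'ROWS' [FORCE]. ROWS is text: rows parted by semicolons, each of 7 numbers parted by spaces: the shift along the tool's x, y, z as a fraction of full scale, then the turn, a rotation vector about the tool's x, y, z as a fraction of full scale, then the gripper command: -1 is shut, 1 is fully open, values between are in proportion. In form: dx dy dz wx wy wz claw; .... A call has 1 to 10 rows; each row is the pose to reach, as a shift and turn from the pose measured when the call began, along the tool's axes at that moment; what a row does not reach only later rows make up. Full scale, the value 1, is 40 cm for a shift and 0.5 rad for a turn. A row lasts 1/8 s, in which the tool goes at most 62.5 mm and 10.7 degrees, less where a joint would pass 70% of its speed; a pose out of reach is approached as far as the arm can. A call with a number of a shift or a turn outside -1 to 1 is refused whole. A call with a gripper value outside its range is refused whole. The fingers move at their own pace and stop on an object; FORCE is the grip in N (left out, the last holds). Time passes only in rows, so rows that repeat a pose let the fingers close. It gives the time, the measured TCP pose, the force and the opening at its end, in the units of the state.
- arm.get_state(): the state, without advancing time (a new reading comes with each control period).
- arm.capture(name): name is "scene" or "top" or "wrist"; returns a dict with "pixels" (420x560x3 uint8, red, green, blue), "vfov" (degrees; the focal length in pixels is half the picture's height over the tangent of half this angle, whatever the lens; pixels are square), "cx", "cy" (the principal point, pixels), "R" (3x3) and "t" (3): a world point X has camera coordinates R X + t. Camera axes: x right, y down, z forward; pixel columns grow to the right and rows downward; lengths in m; the calibration is good to about 2 mm. A picture is of the moment at which its call begins. There is no depth.
- arm.job_done(): hands the job in, once; it reports no verdict.
The state is a dict: "clock": time; "q": joint angles; "joint_vel": joint speeds; "effort": joint torques, N m; "position": TCP position; "ee_rot": TCP orientation; "force": force on the tool from outside, world axes, zero at the start; "moment": the same for the moment, N m; "gripper_width": opening from 0.0 (shut) to 1.0 (fully open).
Only numpy, scipy, OpenCV 4.12 (cv2) and the standard library are available. Lean on these libraries where they do the work, as an engineer would, in place of code of your own. Each camera call takes 0.05 s, during which the arm holds its last target. There are 200 camera calls.

## Working session

There is one attempt and no reset: what is moved stays moved. The work goes in short steps, Python scripts to look and compute and a shell command to move; the robot and the scene stay as the last step left them, time stands still between calls to the robot, and variables do not carry over. Pictures are saved under pics/ and viewed, about 8 in all and at most 12, crops included, and the job is handed in when it is done.

```bash
mkdir -p pics; ls; python3 - <<'E'
from station import arm
import cv2,numpy as np
s=arm.get_state();print({k:np.round(v,3).tolist() for k,v in s.items()},arm.pinch_z)
for n in("scene","top"):
    c=arm.capture(n);cv2.imwrite(f"pics/{n}0.png",c["pixels"][:,:,::-1])
    print(n,c["vfov"],c["cx"],c["cy"],np.round(c["R"],4).tolist(),np.round(c["t"],4).tolist())
E
```

```text
pics
{'clock': 0.0, 'q': [1.155, 0.277, -0.028, 1.268, -0.0, 1.467], 'joint_vel': [-0.001, -0.001, -0.001, -0.001, -0.002, 0.001], 'effort': [0.001, -44.551, 29.52, 0.016, 0.0, 0.0], 'position': [0.192, 0.594, 0.21], 'ee_rot': [0.109, 0.699, -0.111, 0.698], 'force': [0.775, -0.748, -0.055], 'moment': [0.023, -0.024, 0.011], 'gripper_width': 1.002} 0.0187
scene 56.684337766733904 267.8811146318989 209.50499874409672 [[-0.8076, 0.5897, 0.005], [0.4649, 0.6419, -0.6098], [-0.3628, -0.4901, -0.7925]] [0.4106, -0.1911, 1.2292]
top 51.156898231824805 278.9401359730596 206.61294501823284 [[0.0111, -0.9998, 0.0138], [-0.9956, -0.0124, -0.0928], [0.0929, -0.0127, -0.9956]] [0.0025, 0.4977, 1.2443]
```

View pics/top0.png

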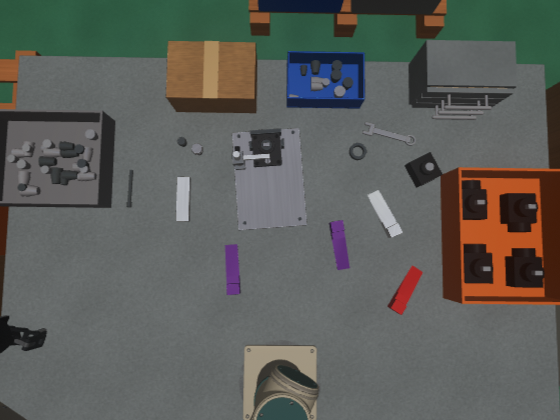

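View pics/scene0.png

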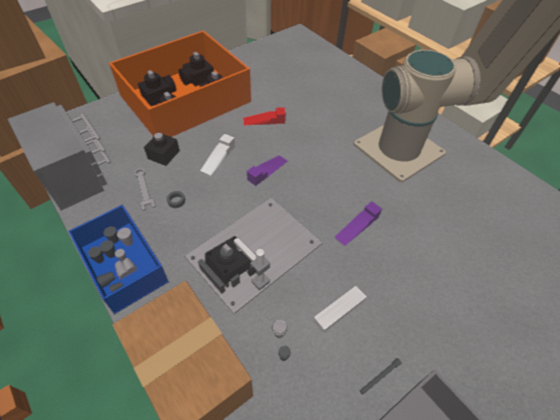

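The top view shows the stand plate at columns 233–306, rows 128–229, with the holder at the far end near (266,148). The aluminium wedge is at (384,213), with its grip block at the near end (392,230). The parallel is at (183,199). The scene view agrees: wedge (217,155), block end (227,140).

```bash
cat > h.py <<'E'
from station import arm
import cv2,numpy as np
from scipy.spatial.transform import Rotation as Ro
def F(c): return 210/np.tan(np.radians(c["vfov"])/2)
def ray(c,u,v,z):
    d=np.array([(u-c["cx"])/F(c),(v-c["cy"])/F(c),1.]);R=np.array(c["R"]);t=np.array(c["t"])
    o=-R.T@t;w=R.T@d
    return o+w*(z-o[2])/w[2]
def proj(c,X):
    p=np.array(c["R"])@np.array(X)+np.array(c["t"]);return p[:2]/p[2]*F(c)+[c["cx"],c["cy"]]
E
python3 - <<'E'
from h import *
c=arm.capture("top");im=c["pixels"];hsv=cv2.cvtColor(im,cv2.COLOR_RGB2HSV)
m=((hsv[...,2]>150)&(hsv[...,1]<40)).astype(np.uint8)
n,l,st,ce=cv2.connectedComponentsWithStats(m)
for i in range(1,n):
    if st[i,4]>150: 
        r=cv2.minAreaRect(np.argwhere(l==i)[:,::-1].astype(np.float32));print(st[i],r,np.round(cv2.boxPoints(r),1).tolist())
for (u,v) in [(376,194),(397,235)]: print(ray(c,u,v,.0),ray(c,u,v,.04))
a=cv2.resize(im[120:240,225:315],None,fx=4,fy=4,interpolation=cv2.INTER_CUBIC)
b=cv2.resize(im[180:240,355:415],None,fx=6.5,fy=6.5,interpolation=cv2.INTER_CUBIC)
o=np.zeros((480,760,3),np.uint8);o[:480,:360]=a;o[:390,365:755]=b
cv2.imwrite("pics/c1.png",o[:,:,::-1])
E
```

```text
[176 177  13  44 529] ((182.0, 198.5), (43.0, 12.0), 90.0) [[176.0, 177.0], [188.0, 177.0], [188.0, 220.0], [176.0, 220.0]]
[368 190  35  47 617] ((384.50653076171875, 213.58990478515625), (49.52226257324219, 13.274008750915527), 59.30027770996094) [[366.20001220703125, 195.6999969482422], [377.6000061035156, 188.89999389648438], [402.8999938964844, 231.5], [391.3999938964844, 238.3000030517578]]
[ 0.54085702 -0.27868953  0.        ] [ 0.53584638 -0.26925251  0.04      ]
[ 0.42044309 -0.3393726   0.        ] [ 0.41918084 -0.32804656  0.04      ]
```

View pics/c1.png

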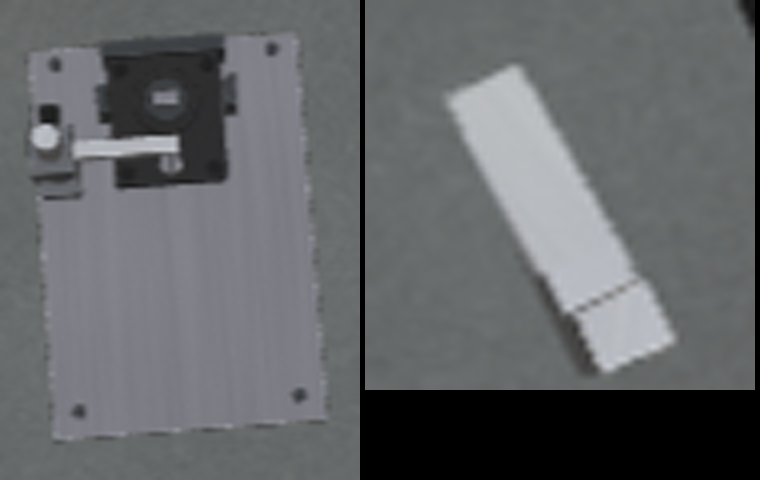

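```bash
python3 - <<'E'
from h import *
c=arm.capture("top")
P=lambda u,v,z: ray(c,u,v,z)[:2]
tl,tr,br,bl=[P(u,v,.008) for u,v in[(232,132.5),(299.5,128.5),(306.5,225),(238.5,229.5)]]
print("plate sizes",np.linalg.norm(tl-tr),np.linalg.norm(bl-br),np.linalg.norm(tl-bl),np.linalg.norm(tr-br))
ex=(tl+tr-bl-br);ex/=np.linalg.norm(ex);ey0=(tl+bl-tr-br);ey0/=np.linalg.norm(ey0)
print("yaw",np.arctan2(ex[1],ex[0]),np.arctan2(-ey0[0],ey0[1]))
ce=(tl+tr+bl+br)/4;print("centre",ce,"origin",ce+ex*.035)
t1,t2=P(367.6,195.1,.003),P(378.8,190,.003)
b1,b2,f1,f2=P(402.7,232.3,.04),P(391.6,237.4,.04),P(387,228,.04),P(397.3,222.8,.04)
print("w",np.linalg.norm(t1-t2),np.linalg.norm(b1-b2),np.linalg.norm(f1-f2))
tip=(t1+t2)/2;bk=(b1+b2)/2;fr=(f1+f2)/2
print("tip",tip,"back",bk,"grip",(bk+fr)/2,"len",np.linalg.norm(tip-bk));d=tip-bk
print("wyaw",np.arctan2(d[1],d[0]))
s=arm.get_state();print(Ro.from_quat(s["ee_rot"]).as_matrix().round(3).tolist())
E
```

```text
plate sizes 0.20080676128613356 0.1982924561906486 0.288334283951973 0.28781204609632094
yaw 0.08215859199860433 0.07658490088865759
centre [0.58207698 0.03791812] origin [0.61695892 0.04079044]
w 0.036774246934735466 0.03517407479910079 0.033298886285199836
tip [ 0.54469258 -0.26974176] back [ 0.41961704 -0.32849205] grip [ 0.43297709 -0.32152967] len 0.1381864262271528
wyaw 0.439130211397179
[[-0.001, 0.308, 0.951], [-0.001, 0.951, -0.308], [-1.0, -0.001, -0.0]]
```

```bash
python3 -m jog '0 -0.94 0.97 -1 0 0 1;0 -0.94 0.97 -1 0 0 1;0 -0.94 0.97 -1 0 0 1;0 -0.94 0.97 -1 0 0 1;0 -0.94 0.97 -1 0 0 1;0 -0.94 0.97 -1 0 0 1;0 -0.94 0.97 -1 0 0 1;0 -0.94 0.97 -1 0 0 1;0 -0.94 0.97 -1 0 0 1;0 -0.94 0.97 -1 0 0 1'
cat >> h.py <<'E'
def go(x,y,z,yaw):
    s=arm.get_state();R=Ro.from_quat(s["ee_rot"]);p=np.array(s["position"])
    T=np.array([[0,-np.sin(yaw),np.cos(yaw)],[0,np.cos(yaw),np.sin(yaw)],[-1,0,0]])
    print("shift",np.round(R.inv().apply(np.array([x,y,z])-p)/.4,4),"turn",np.round((R.inv()*Ro.from_matrix(T)).as_rotvec()/.5,4),"q",np.round(s["q"],2),"F",np.round(s["force"],2),"t",s["clock"])
E
python3 -c "
from h import *
go(.4318,-.3235,.15,.445)"
```

```text
clock: 1.45
position: [0.4467, 0.1148, 0.2109]
ee_rot: [-0.065, 0.704, 0.064, 0.704]
force: [0.2, 0.4, -0.5]
gripper_width: 0.998
shift [ 0.1539 -1.0707 -0.2351] turn [-0.5256 -0.0015  0.0028] q [ 0.11 -0.02 -0.36  1.22 -0.   -0.07] F [ 0.19  0.38 -0.49] t 1.45
```

```bash
python3 -m jog '0.15 -1 -0.23 -0.5256 0 0 1;0.15 -1 -0.23 -0.5256 0 0 1;0.15 -1 -0.23 -0.5256 0 0 1;0.15 -1 -0.23 -0.5256 0 0 1;0.15 -1 -0.23 -0.5256 0 0 1;0.15 -1 -0.23 -0.5256 0 0 1;0.15 -1 -0.23 -0.5256 0 0 1;0.15 -1 -0.23 -0.5256 0 0 1;0.15 -1 -0.23 -0.5256 0 0 1;0.15 -1 -0.23 -0.5256 0 0 1'
python3 - <<'E'
from h import *
c=arm.capture("wrist");im=c["pixels"].copy()
cv2.imwrite("pics/w1.png",im[:,:,::-1])
print(c["vfov"],np.round(c["R"],3).tolist(),np.round(-np.array(c["R"]).T@c["t"],3))
g=(.4318,-.3235);d=np.array([np.cos(.445),np.sin(.445)])
print(proj(c,[*g,.04]),proj(c,[*(g+.125*d),.003]))
go(.4318,-.3235,.1,.445)
E
```

```text
clock: 2.7
position: [0.4289, -0.2935, 0.1516]
ee_rot: [-0.157, 0.69, 0.156, 0.689]
force: [-0.0, -0.1, 0.3]
gripper_width: 0.999
65.24962883543104 [[-0.432, 0.902, -0.001], [0.859, 0.412, 0.304], [0.275, 0.131, -0.953]] [ 0.359 -0.328  0.314]
[247.7408416  187.86501944] [254.03114819 292.04214948]
shift [ 0.1294 -0.0702 -0.0258] turn [ 0.0044 -0.0015  0.002 ] q [-0.72  0.13 -0.34  1.1  -0.   -1.17] F [ 0.31  1.55 -0.02] t 2.75
```

View pics/w1.png

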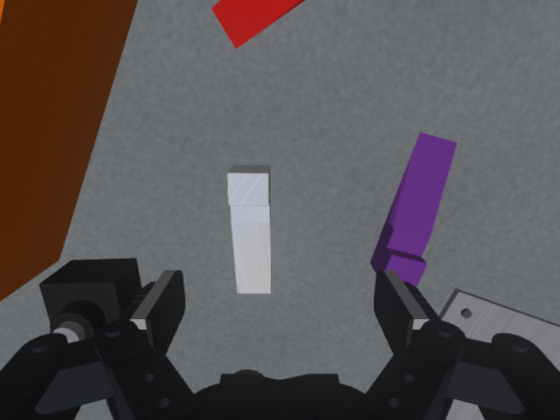

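The wrist view shows the grip block top centred at (248,189) and the wedge tip at (254,293). Both are within about 1 px of the projected estimates.

```bash
python3 -m jog '0.13 -0.07 -0.0258 0 0 0 1;0.13 -0.07 -0.0258 0 0 0 1;0.13 -0.07 -0.0258 0 0 0 1;0.25 -0.07 -0.0258 0 0 0 1;0.30 -0.07 -0.0258 0 0 0 1;0.34 -0.07 -0.0258 0 0 0 1;0.36 -0.07 -0.0258 0 0 0 1;0.36 -0.07 -0.0258 0 0 0 1'
python3 -c "
from h import *
go(.4318,-.3235,.0045,.445)"
```

```text
clock: 3.75
position: [0.432, -0.3236, 0.0081]
ee_rot: [-0.157, 0.69, 0.156, 0.689]
force: [0.4, -0.0, -0.6]
gripper_width: 1.0
shift [ 0.0091  0.0005 -0.0004] turn [ 0.005  -0.0011  0.0029] q [-0.76  0.32 -0.45  0.81 -0.   -1.21] F [ 0.37 -0.03 -0.57] t 3.75
```

```bash
python3 -m jog '0.009 0 0 0 0 0 1;0.009 0 0 0 0 0 -1;0.009 0 0 0 0 0 -1;0.009 0 0 0 0 0 -1;0.009 0 0 0 0 0 -1;0.009 0 0 0 0 0 -1;0.009 0 0 0 0 0 -1;0.009 0 0 0 0 0 -1' 70
python3 -c "
from h import *
go(.4318,-.3235,.0045,.445)"
```

```text
clock: 4.75
position: [0.4325, -0.324, 0.0051]
ee_rot: [-0.158, 0.689, 0.156, 0.69]
force: [-0.7, -0.0, 5.1]
gripper_width: 0.405
shift [ 0.0014  0.002  -0.0009] turn [ 0.0049 -0.0004  0.005 ] q [-0.76  0.32 -0.45  0.8  -0.   -1.21] F [-0.69 -0.    5.11] t 4.75
```

```bash
python3 -m jog '-0.25 0 0 0 0 0 -1;-0.25 0 0 0 0 0 -1;-0.25 0 0 0 0 0 -1;-0.25 0 0 0 0 0 -1;-0.25 0 0 0 0 0 -1'
python3 -c "
from h import *
go(.4675,.029,.08,.079)"
```

```text
clock: 5.38
position: [0.4307, -0.3222, 0.1025]
ee_rot: [-0.156, 0.69, 0.157, 0.689]
force: [-0.7, -0.4, -1.8]
gripper_width: 0.403
shift [0.0571 0.7517 0.463 ] turn [ 0.7368 -0.0048 -0.0037] q [-0.76  0.21 -0.36  1.01 -0.   -1.21] F [-0.65 -0.44 -1.82] t 5.375
```

```bash
python3 -m jog '0 0.75 0.463 0.737 0 0 -1;0 0.75 0.463 0.737 0 0 -1;0 0.75 0.463 0.737 0 0 -1;0 0.75 0.463 0.737 0 0 -1;0 0.75 0.463 0.737 0 0 -1;0 0.75 0.463 0.737 0 0 -1;0 0.75 0.463 0.737 0 0 -1;0.057 0.75 0.463 0.737 0 0 -1;0.057 0.75 0.463 0.737 0 0 -1'
python3 - <<'E'
from h import *
for n in("wrist","top"):
    c=arm.capture(n);im=c["pixels"];cv2.imwrite(f"pics/{n}2.png",im[:,:,::-1])
    if n=="top": cv2.imwrite("pics/top2c.png",cv2.resize(im[120:240,215:325],None,fx=5,fy=5,interpolation=cv2.INTER_CUBIC)[:,:,::-1])
go(.4675,.029,.02,.079)
E
```

```text
clock: 6.5
position: [0.4646, 0.0281, 0.0775]
ee_rot: [-0.027, 0.71, 0.028, 0.703]
force: [-0.9, 0.3, -2.9]
gripper_width: 0.397
shift [0.1484 0.0026 0.0026] turn [-0.0024 -0.01   -0.0032] q [-0.08  0.12 -0.52  0.94  0.   -0.16] F [-0.45 -0.79 -2.25] t 6.6
```

View pics/wrist2.png

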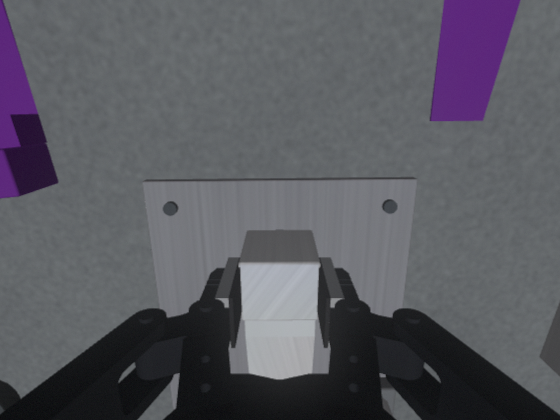

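View pics/top2c.png

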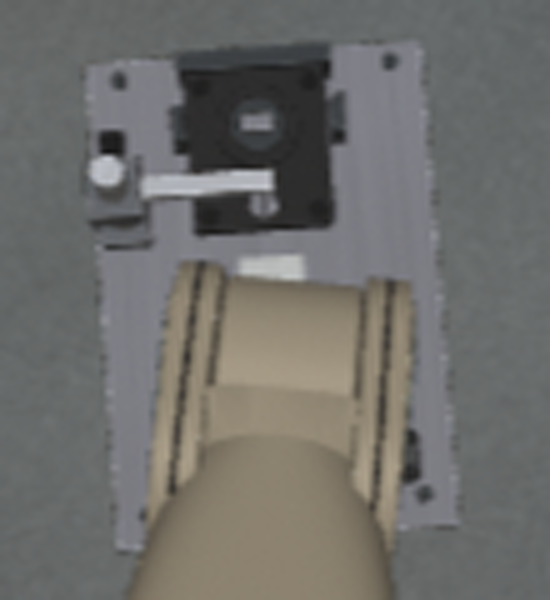

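The wrist view shows the wedge square in the jaws, with plate screws at (170,208) and (390,206) and plate corners at (145,181) and (416,179). The top crop shows the wedge's thin end ahead of the holder's front edge. Next I compute the lateral and yaw offsets.

```bash
python3 - <<'E'
from h import *
c=arm.capture("wrist");P=lambda u,v,z: ray(c,u,v,z)[:2]
def S(p): 
    y=.079;o=np.array([.617,.041]);d=np.array(p)-o
    return np.round([np.cos(y)*d[0]+np.sin(y)*d[1],-np.sin(y)*d[0]+np.cos(y)*d[1]],4)
a,b=P(145,181,.008),P(416,179,.008);s1,s2=P(170.5,208,.008),P(390,206,.008)
for n,p,q in(("corner",a,b),("screw",s1,s2)):
    d=p-q;print(n,S(p),S(q),np.linalg.norm(d),"edge yaw",np.arctan2(d[1],d[0])%np.pi-np.pi/2)
# wedge block back top edge
zb=arm.get_state()["position"][2]-.0051+.04
e,f=P(240.5,264,zb),P(319.5,264,zb);d=e-f
print("block back",S(e),S(f),np.linalg.norm(d),np.arctan2(d[1],d[0])%np.pi-np.pi/2)
c=arm.capture("top")
for n,u,v,z in(("edgeL",195,232,.056),("edgeR",332,226,.056),("boss",257,123,.09),("tipL",240,256,.0755),("tipR",305,254,.0755),("screw",263,205,.06)):
    print(n,S(P(215+u/5,120+v/5,z)))
print("tcp",S(arm.get_state()["position"][:2]))
E
```

```text
corner [-0.1761 -0.1   ] [-0.1773  0.0971] 0.19705862843235109 edge yaw 0.08482206604483267
screw [-0.1555 -0.0835] [-0.1568  0.0802] 0.16374126087920485 edge yaw 0.08674077168167837
block back [-0.1633 -0.0191] [-0.1633  0.0148] 0.03386709819454821 0.0770149901746886
edgeL [-0.0056  0.0404]
edgeR [-0.0072 -0.0374]
boss [0.0468 0.0012]
tipL [-0.0245  0.0156]
tipR [-0.0257 -0.0207]
screw [0.0066 0.0009]
tcp [-0.1495 -0.0014]
```

```bash
python3 -m jog '0.09 0.006 0.0026 -0.008 -0.01 0 -1;0.145 0.006 0.0026 -0.008 -0.01 0 -1;0.153 0.006 0.0026 -0.008 -0.01 0 -1;0.153 0.006 0.0026 -0.008 -0.01 0 -1'
python3 -c "
from h import *
go(.4675,.0305,.0131,.083)"
```

```text
clock: 7.2
position: [0.4697, 0.0301, 0.0199]
ee_rot: [-0.028, 0.705, 0.029, 0.708]
force: [0.1, -0.3, -2.3]
gripper_width: 0.4
shift [ 0.0171  0.0015 -0.0053] turn [-0.0032  0.0078 -0.0021] q [-0.07  0.19 -0.59  0.79  0.   -0.16] F [ 0.07 -0.31 -2.26] t 7.2
```

```bash
python3 -m jog '0.008 0 -0.004 0 0 0 -1;0.012 0 -0.004 0 0 0 -1;0.012 0 -0.004 0 0 0 -1;0.012 0 -0.004 0 0 0 -1'
python3 -c "
from h import *
go(.4675,.0305,.0131,.083)"
python3 -m jog '0.003 0 0 0 0 0 -1;0.003 0 0 0 0 0 -1;0.003 0 0 0 0 0 -1'
python3 -c "
from h import *
go(.4675,.0305,.0131,.083)"
```

```text
clock: 7.7
position: [0.4682, 0.0299, 0.0153]
ee_rot: [-0.028, 0.705, 0.029, 0.708]
force: [-0.5, 0.2, -3.9]
gripper_width: 0.395
shift [ 0.0055  0.0015 -0.0017] turn [-0.0032  0.0084 -0.002 ] q [-0.08  0.2  -0.59  0.78  0.   -0.16] F [-0.51  0.22 -3.88] t 7.7
clock: 8.07
position: [0.4682, 0.0299, 0.0141]
ee_rot: [-0.028, 0.705, 0.029, 0.708]
force: [0.0, -0.3, -1.7]
gripper_width: 0.403
shift [ 0.0024  0.0015 -0.0016] turn [-0.0031  0.0082 -0.002 ] q [-0.08  0.2  -0.59  0.77  0.   -0.16] F [ 0.01 -0.29 -1.72] t 8.075
```

```bash
for i in 1; do python3 -m jog '0.003 0 0 0 0.006 0 -1;0.003 0 0 0 0.006 0 -1;0.003 0 0 0 0.006 0 -1'; done
python3 -c "
from h import *
go(.4675,.0305,.0131,.083)"
python3 -m jog '0.003 0 0 0 0 0 -1;0.003 0 0 0 0 0 -1;0.003 0 0 0 0 0 -1'
python3 -c "
from h import *
go(.4675,.0305,.0131,.083)"
```

```text
clock: 8.45
position: [0.4684, 0.0299, 0.0131]
ee_rot: [-0.028, 0.706, 0.029, 0.707]
force: [-1.0, 1.0, 1.6]
gripper_width: 0.397
shift [-0.0001  0.0016 -0.0021] turn [-0.003   0.0027 -0.0018] q [-0.07  0.2  -0.59  0.77  0.   -0.16] F [-0.97  1.04  1.59] t 8.45
clock: 8.82
position: [0.4686, 0.0299, 0.013]
ee_rot: [-0.029, 0.706, 0.029, 0.707]
force: [-3.6, 0.1, 9.5]
gripper_width: 0.402
shift [-0.0002  0.0017 -0.0026] turn [-0.0028  0.0033 -0.0015] q [-0.07  0.2  -0.59  0.77  0.   -0.16] F [-3.6   0.07  9.51] t 8.825
```

```bash
cat >> h.py <<'E'
def meas(n=5):
    L=[]
    for i in range(n):
        arm.capture("top");s=arm.get_state();L.append([*s["force"],*s["position"]])
    L=np.array(L);m=L.mean(0);y=.082;o=np.array([.617,.041]);d=m[3:5]-o
    e=np.array([np.cos(y),np.sin(y)]);nrm=np.array([-e[1],e[0]])
    print("tip x %.2f y %.2f z %.2f mm | push %.2f (sd %.2f) lat %.2f z %.2f t %.2f"%(1e3*(d@e+.125),1e3*d@nrm,1e3*m[5],-m[:2]@e,(L[:,:2]@e).std(),m[:2]@nrm,m[2],s["clock"]))
E
python3 -m jog '0 0.0005 0.02 0 0 0 -1;0 0.0015 0.04 0 0 0 -1;0 0.0015 0.06 0 0 0 -1;0 0.0015 0.08 0 0 0 -1;0 0.0015 0.08 0 0 0 -1'
python3 -c "
from h import *
meas();go(.4675,.0305,.0131,.083)"
```

```text
clock: 9.45
position: [0.502, 0.0332, 0.0131]
ee_rot: [-0.029, 0.705, 0.029, 0.708]
force: [1.4, 0.0, -0.3]
gripper_width: 0.401
tip x 8.68 y 1.68 z 13.10 mm | push -0.68 (sd 0.30) lat 0.23 z -0.15 t 9.70
shift [-0.0002  0.0002 -0.0827] turn [-0.0028  0.0039 -0.0015] q [-0.06  0.25 -0.52  0.79  0.   -0.15] F [ 1.11  0.47 -0.51] t 9.7
```

```bash
python3 -m jog '0.0005 0 0.01 0 0 0 -1;0.0005 0 0.02 0 0 0 -1;0.0005 0 0.03 0 0 0 -1;0.0005 0 0.03 0 0 0 -1'
python3 -c "
from h import *
meas()"
python3 -m jog '0.0005 0 0.01 0 0 0 -1;0.0005 0 0.02 0 0 0 -1;0.0005 0 0.03 0 0 0 -1;0.0005 0 0.03 0 0 0 -1'
python3 - <<'E'
from h import *
meas()
c=arm.capture("scene");x,y=proj(c,[.617,.041,.04]).astype(int);print(x,y)
a=cv2.resize(c["pixels"][y-60:y+50,x-60:x+75],None,fx=4,fy=4,interpolation=cv2.INTER_CUBIC)
cv2.imwrite("pics/s3.png",a[:,:,::-1])
E
```

```text
clock: 10.2
position: [0.5127, 0.0341, 0.0131]
ee_rot: [-0.029, 0.706, 0.029, 0.707]
force: [-2.1, -0.8, 4.7]
gripper_width: 0.402
tip x 20.48 y 1.64 z 13.07 mm | push 2.15 (sd 0.54) lat -0.03 z 5.09 t 10.45
clock: 10.95
position: [0.5228, 0.035, 0.013]
ee_rot: [-0.029, 0.707, 0.029, 0.706]
force: [-6.8, -1.1, 10.9]
gripper_width: 0.403
tip x 30.64 y 1.70 z 13.05 mm | push 6.84 (sd 0.26) lat -0.33 z 10.23 t 11.20
242 249
```

View pics/s3.png

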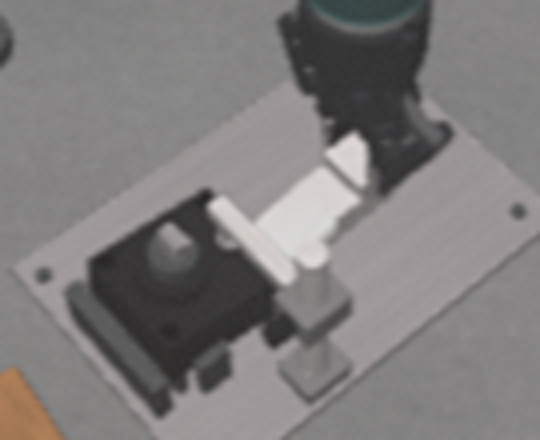

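```bash
python3 -m jog '-0.0005 0 0.004 0 0 0 -1;-0.0005 0 0.008 0 0 0 -1;-0.0005 0 0.012 0 0 0 -1;-0.0005 0 0.012 0 0 0 -1'
python3 -c "
from h import *
meas(4);go(.4675,.0305,.0131,.083)"
python3 -m jog '0 0 0.0025 0 0 0 -1;0 0 0.005 0 0 0 -1;0 0 0.005 0 0 0 -1'
python3 -c "
from h import *
meas(4)"
```

```text
clock: 11.75
position: [0.5252, 0.0353, 0.013]
ee_rot: [-0.029, 0.708, 0.029, 0.705]
force: [-6.2, -1.0, 8.7]
gripper_width: 0.396
tip x 33.07 y 1.79 z 13.05 mm | push 6.58 (sd 0.33) lat -0.06 z 9.04 t 11.95
shift [ 7.000e-04 -1.000e-04 -1.449e-01] turn [-0.0029 -0.0109 -0.0006] q [-0.06  0.3  -0.47  0.82 -0.   -0.14] F [-6.12 -0.67  9.53] t 11.95
clock: 12.32
position: [0.5252, 0.0352, 0.013]
ee_rot: [-0.029, 0.71, 0.029, 0.703]
force: [-6.2, -0.9, 10.0]
gripper_width: 0.401
tip x 33.00 y 1.79 z 13.05 mm | push 6.90 (sd 0.68) lat -0.41 z 9.95 t 12.53
```

```bash
python3 -m jog '0 0 0.006 0 -0.02 0 -1;0 0 0.012 0 -0.02 0 -1;0 0 0.012 0 -0.02 0 -1'
python3 -c "
from h import *
meas(4);go(.4675,.0305,.0131,.083)"
python3 -m jog '-0.0005 0 0.006 0 -0.01 0 -1;-0.0005 0 0.012 0 -0.01 0 -1;-0.0005 0 0.012 0 -0.01 0 -1'
python3 -c "
from h import *
meas(4);go(.4675,.0305,.0131,.083)"
```

```text
clock: 12.9
position: [0.5276, 0.0355, 0.013]
ee_rot: [-0.029, 0.708, 0.029, 0.705]
force: [-7.4, -0.5, 10.1]
gripper_width: 0.4
tip x 35.50 y 1.85 z 13.05 mm | push 6.85 (sd 0.49) lat 0.31 z 10.35 t 13.10
shift [ 0.0003 -0.0003 -0.1508] turn [-0.0031 -0.0069  0.0003] q [-0.05  0.3  -0.46  0.81 -0.   -0.14] F [-7.29  0.05  9.98] t 13.1
clock: 13.48
position: [0.5301, 0.0358, 0.0131]
ee_rot: [-0.029, 0.707, 0.029, 0.706]
force: [-7.0, -0.9, 8.6]
gripper_width: 0.403
tip x 38.02 y 1.94 z 13.06 mm | push 6.77 (sd 0.24) lat -0.16 z 8.88 t 13.68
shift [ 0.0003 -0.0005 -0.1572] turn [-0.003  -0.0053  0.0005] q [-0.05  0.3  -0.46  0.81 -0.   -0.14] F [-6.79 -0.7   8.97] t 13.675
```

```bash
sed -i 's/^    print("tip x/    if -m[:2]@e>8.2: print("STOP");import atexit,os;atexit.register(lambda:os._exit(1))\n    print("tip x/' h.py
M(){ python3 -c "
from h import *
meas(3)"; }
python3 -m jog '0 0 0.006 0 -0.008 0 -1;0 0 0.012 0 -0.008 0 -1;0 0 0.012 0 -0.008 0 -1' >/dev/null; M && python3 -m jog '-0.0003 0 0.006 0 -0.008 0 -1;-0.0003 0 0.012 0 -0.008 0 -1;-0.0003 0 0.012 0 -0.008 0 -1' >/dev/null && M && python3 -m jog '-0.0003 0 0.006 0 -0.008 0 -1;-0.0003 0 0.012 0 -0.008 0 -1;-0.0003 0 0.012 0 -0.008 0 -1'>/dev/null && M && python3 -m jog '-0.0003 0 0.006 0 -0.008 0 -1;-0.0003 0 0.012 0 -0.008 0 -1;-0.0003 0 0.012 0 -0.008 0 -1' && M
python3 -c "
from h import *
go(.4675,.0305,.0131,.083)"
```

```text
tip x 40.60 y 2.02 z 13.05 mm | push 7.33 (sd 0.53) lat -0.45 z 9.59 t 14.20
tip x 43.24 y 2.11 z 13.06 mm | push 6.07 (sd 0.35) lat 0.17 z 9.10 t 14.72
tip x 45.89 y 2.21 z 13.06 mm | push 6.19 (sd 0.33) lat -0.06 z 8.76 t 15.25
clock: 15.62
position: [0.5406, 0.0371, 0.0131]
ee_rot: [-0.029, 0.707, 0.029, 0.706]
force: [-6.7, -1.4, 8.7]
gripper_width: 0.4
tip x 48.59 y 2.30 z 13.06 mm | push 6.52 (sd 0.71) lat 0.11 z 9.57 t 15.78
shift [ 0.0003 -0.0014 -0.1836] turn [-0.0031 -0.0049  0.0009] q [-0.05  0.32 -0.43  0.82 -0.   -0.13] F [-7.28 -1.07  9.43] t 15.775
```

```bash

M(){ python3 -c "
from h import *
meas(3)"; }
python3 -m jog '0 -0.001 0.006 0 -0.008 0 -1;0 -0.001 0.012 0 -0.008 0 -1;0 -0.001 0.012 0 -0.008 0 -1' >/dev/null; M && python3 -m jog '-0.0003 -0.001 0.006 0 -0.008 0 -1;-0.0003 -0.001 0.012 0 -0.008 0 -1;-0.0003 -0.001 0.012 0 -0.008 0 -1' >/dev/null && M && python3 -m jog '-0.0003 -0.001 0.006 0 -0.008 0 -1;-0.0003 -0.001 0.012 0 -0.008 0 -1;-0.0003 -0.001 0.012 0 -0.008 0 -1'>/dev/null && M && python3 -m jog '-0.0003 -0.001 0.006 0 -0.008 0 -1;-0.0003 -0.001 0.012 0 -0.008 0 -1;-0.0003 -0.001 0.012 0 -0.008 0 -1' && M
python3 -c "
from h import *
go(.4675,.0305,.0131,.083)"
```

```text
tip x 51.31 y 2.14 z 13.06 mm | push 6.15 (sd 0.26) lat 0.40 z 9.90 t 16.30
tip x 54.04 y 1.99 z 13.07 mm | push 6.03 (sd 0.38) lat 0.47 z 8.57 t 16.82
tip x 56.82 y 1.84 z 13.06 mm | push 6.02 (sd 0.21) lat 0.25 z 8.70 t 17.35
clock: 17.73
position: [0.5517, 0.0373, 0.0131]
ee_rot: [-0.029, 0.707, 0.029, 0.706]
force: [-5.3, -0.3, 7.8]
gripper_width: 0.403
tip x 59.61 y 1.66 z 13.06 mm | push 6.08 (sd 0.32) lat 0.47 z 7.93 t 17.88
shift [ 0.0003  0.0003 -0.2112] turn [-0.0021 -0.0029 -0.0012] q [-0.05  0.33 -0.41  0.83  0.   -0.13] F [-6.55  0.3   7.06] t 17.875
```

```bash
sed -i 's/>8.2/>7.3/' h.py
M(){ python3 -c "
from h import *
meas(4)"; }
python3 -m jog '0 0 0.006 0 -0.006 0 -1;0 0 0.011 0 -0.006 0 -1;0 0 0.011 0 -0.006 0 -1' >/dev/null; M && python3 -m jog '0 0 0.006 0 -0.006 0 -1;0 0 0.011 0 -0.006 0 -1;0 0 0.011 0 -0.006 0 -1' >/dev/null && M && python3 -m jog '0 0 0.006 0 -0.006 0 -1;0 0 0.011 0 -0.006 0 -1;0 0 0.011 0 -0.006 0 -1'>/dev/null && M
python3 -c "
from h import *
go(.4675,.0305,.0131,.083)"
```

```text
tip x 62.02 y 1.73 z 13.06 mm | push 6.17 (sd 0.39) lat -0.73 z 9.24 t 18.45
shift [ 0.0009  0.     -0.2208] turn [-0.0021 -0.009  -0.0004] q [-0.05  0.34 -0.4   0.84 -0.   -0.13] F [-8.64 -0.35 11.27] t 19.025
```

```bash
sed -i 's/^    if -m.*$//' h.py
python3 -c "
from h import *
meas(8)"
python3 - <<'E'
from h import *
c=arm.capture("scene");x,y=242,249
a=cv2.resize(c["pixels"][y-60:y+50,x-60:x+75],None,fx=4,fy=4,interpolation=cv2.INTER_CUBIC)
cv2.imwrite("pics/s4.png",a[:,:,::-1])
E
```

```text
tip x 63.47 y 1.77 z 13.06 mm | push 8.29 (sd 0.46) lat -0.35 z 11.22 t 19.43
```

View pics/s4.png

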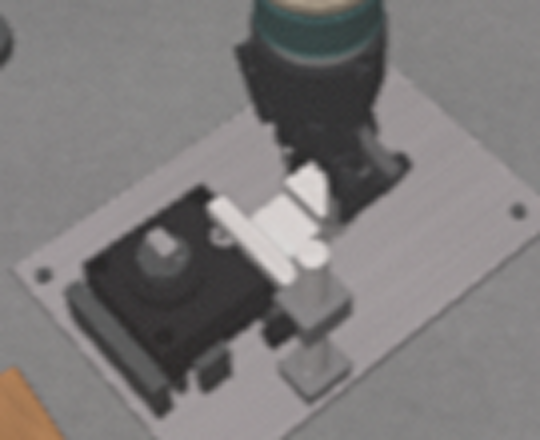

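The wedge is seated under the holder with the head near the pin. The push has begun to climb, to about 8.3 N from a 6.1 N baseline, so I'm easing in with smaller steps.

```bash
python3 -m jog '-0.0003 0 0.006 0 -0.012 0 -1;-0.0003 0 0.012 0 -0.012 0 -1;-0.0003 0 0.012 0 -0.012 0 -1' | grep pos
python3 -c "
from h import *
meas(6);go(.4675,.0305,.0131,.083)"
```

```text
position: [0.5562, 0.0378, 0.013]
tip x 64.14 y 1.81 z 13.05 mm | push 10.70 (sd 0.37) lat -0.51 z 13.32 t 20.15
shift [ 1.200e-03 -2.000e-04 -2.225e-01] turn [-0.0024 -0.0121  0.0003] q [-0.05  0.34 -0.4   0.84 -0.   -0.13] F [-10.67  -1.45  13.27] t 20.15
```

```bash
python3 -m jog '-0.001 0 0.008 0 -0.014 0 -1;-0.001 0 0.014 0 -0.014 0 -1;-0.001 0 0.014 0 -0.014 0 -1' | grep pos
python3 -c "
from h import *
meas(6);go(.4675,.0305,.0131,.083)"
```

```text
position: [0.5566, 0.0379, 0.013]
tip x 64.60 y 1.86 z 13.05 mm | push 12.36 (sd 0.48) lat -0.75 z 13.54 t 20.82
shift [ 0.0017 -0.0003 -0.2236] turn [-0.0028 -0.0169  0.0013] q [-0.05  0.34 -0.39  0.84 -0.   -0.13] F [-12.15  -1.37  14.43] t 20.825
```

```bash
python3 -m jog '-0.0015 0 0.008 0 -0.016 0 -1;-0.0015 0 0.0155 0 -0.016 0 -1;-0.0015 0 0.0155 0 -0.016 0 -1' | grep pos
python3 -c "
from h import *
meas(6);go(.4675,.0305,.0131,.083)"
```

```text
position: [0.557, 0.038, 0.0131]
tip x 64.92 y 1.91 z 13.05 mm | push 13.15 (sd 0.52) lat -0.66 z 14.83 t 21.50
shift [ 0.0024 -0.0004 -0.2244] turn [-0.0033 -0.0223  0.0022] q [-0.05  0.35 -0.39  0.84 -0.   -0.13] F [-12.32  -1.24  15.08] t 21.5
```

Push is up 7.1 N over the baseline, about 5 N on the pin. Next I relax the push, then release.

```bash
python3 -m jog '-0.0005 0 0.007 0 0 0 -1;-0.001 0 0.002 0 0 0 -1;-0.001 0 0 0 0 0 -1;-0.001 0 0 0 0 0 -1;-0.001 0 0 0 0 0 -1' 
python3 -c "
from h import *
meas(6);go(.4675,.0305,.0131,.083)"
```

```text
clock: 22.12
position: [0.5569, 0.038, 0.0131]
ee_rot: [-0.029, 0.711, 0.028, 0.702]
force: [-1.3, -1.4, -1.2]
gripper_width: 0.398
tip x 64.85 y 1.90 z 13.10 mm | push 1.26 (sd 0.53) lat -0.68 z -2.01 t 22.43
shift [ 0.0026 -0.0005 -0.2242] turn [-0.0033 -0.0227  0.0022] q [-0.05  0.35 -0.39  0.85 -0.   -0.13] F [-1.75  0.11 -2.53] t 22.425
```

Push is relieved and the wedge held (64.92 → 64.85 mm). Opening now.

```bash
python3 -m jog '0 0 0 0 0 0 -0.1;0 0 0 0 0 0 0.1;0 0 0 0 0 0 0.3;0 0 0 0 0 0 0.5;0 0 0 0 0 0 0.8;0 0 0 0 0 0 0.8'
python3 -m jog '-0.02 0 0 0 0 0 0.8;-0.05 0 0 0 0 0 0.8;-0.1 0 -0.02 0 0 0 0.8;-0.2 0 -0.1 0 0 0 0.8;-0.3 0 -0.2 0 0 0 0.8;-0.3 0 -0.3 0 0 0 0.8;-0.3 0 -0.3 0 0 0 0.8;-0.3 0 -0.3 0 0 0 0.8'
python3 - <<'E'
from h import *
print(arm.get_state()["force"])
c=arm.capture("scene");x,y=242,249
a=cv2.resize(c["pixels"][y-60:y+50,x-60:x+75],None,fx=4,fy=4,interpolation=cv2.INTER_CUBIC)
t=arm.capture("top")["pixels"];b=cv2.resize(t[125:235,230:310],None,fx=3.2,fy=4,interpolation=cv2.INTER_CUBIC)
cv2.imwrite("pics/f5.png",np.hstack([a,b])[:,:,::-1])
E
```

```text
clock: 23.18
position: [0.5569, 0.038, 0.0131]
ee_rot: [-0.029, 0.71, 0.028, 0.703]
force: [-0.6, -0.4, 0.6]
gripper_width: 0.9
clock: 24.18
position: [0.4394, 0.0284, 0.1355]
ee_rot: [-0.029, 0.71, 0.028, 0.703]
force: [0.5, -0.9, -1.1]
gripper_width: 0.902
[ 0.48047128 -0.87665526 -1.05035518]
```

View pics/f5.png

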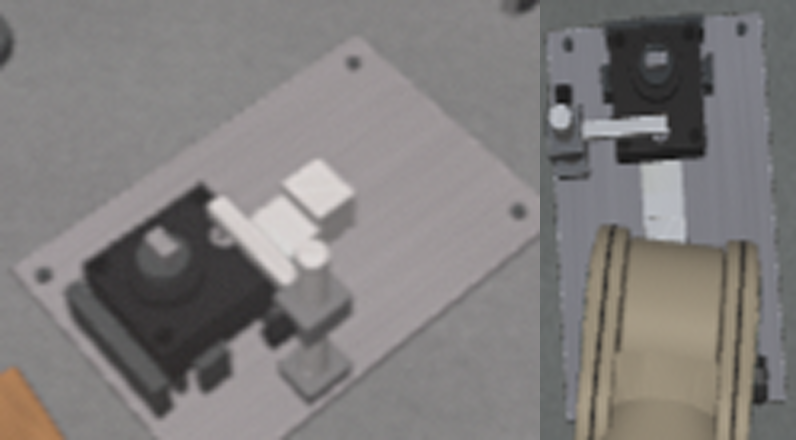

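The wedge is central under the holder, flat on the plate, and the gripper is well clear. Handing in.

```bash
python3 -c "
from station import arm
arm.job_done();print(arm.get_state()['clock'])"
```

```text
the job is handed in; nothing more can be done
the job is handed in; nothing more can be done
```

The aluminium wedge is under the holder's front edge and holds the stop screw against the gauge pin at an estimated 4 to 5 N. I handed the job in at about 24 s, with the robot clear of everything.

**Insertion:** I slid the wedge in along the plate between the front rests, on centre to within about 2 mm. The push held steady at about 6 N, then started to climb with the tip about 63 mm in. I stopped at about 65 mm and 13.2 N, a rise of 7.1 N, which your rule puts at about 5 N on the pin.

**Release:** When I eased off the push, the grip read 0.07 mm back, so the wedge locked itself. I then opened the gripper and backed away. The last pictures show the wedge flat and central, and the gauge looks unmoved.

**Disagreements:**
- **Pin force:** my downward pressure on the wedge grew by about 6 N during the last steps. Allowing for that friction, the rise is nearer 5 N, which by your rule is about 3.5 N on the pin. The travel since contact gives about 3 N. My own force balance put it at 4.5 to 6 N.
- **Centring:** the top and wrist cameras differed by up to 3 mm on where the centre line lies.
- **Not measured:** I did not measure the pin contact or the gauge height directly after letting go.

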